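Pack a pair of glass dishes and fold up the carton's header panel

ROBOT

A 7-joint arm with a two-finger parallel gripper is mounted at the origin on the work surface. World frame = base frame: x ahead of the robot, y to its left, z up, the work surface at z = 0. Lengths are in m, angles in rad, forces in N, time in s.
With the tool pointing down it reaches from about 0.4 to 0.85 m from the base axis. Payload 4.5 kg.
Tool frame: the origin (TCP) lies at the centre of the arm's flange, where the gripper is bolted on; the fingertips stand 173 mm ahead of it and the grasp point (between the pads) lies 155 mm ahead of it; z points along the fingers, y is the line along which they close (so a half turn about z gives the same grasp; the last joint's range is limited). The gripper opens to 85 mm and grips with 20 to 120 N. Pads are 22 mm wide; open, the fingers measure 114 mm over their backs; the gripper's body (76 mm by 85 mm) begins 54 mm behind the grasp point. The pads swing forward as they close: fully open they stand 13 mm farther back than shut.
Start: joints at [1.176, 0.689, -0.195, 1.565, 0.157, 0.902, -0.215], TCP at [0.26, -0.568, 0.405] pointing down, gripper open.
Joint ranges: [-3.01, 3.01], [-0.46, 2.08], [-1.47, 1.51], [0.13, 2.56], [-1, 4.14], [0.04, 2.09], [-2.66, 2.66]. Speed limits (rad/s): [2.57, 2.57, 3.14, 3.14, 3.14, 3.14, 3.14].

INTERFACE

Orientations are given as a unit quaternion [w, x, y, z].
In Python, from workcell import arm gives the robot as it stands.
- The arm moves only by the tool arm_command, never from a script. Its argument "steps" is a list of rows, each an object with "linear": the shift along the tool's x, y, z scaled (see below), a list of three; "delta_rot": the turn, a rotation vector about the tool's x, y, z scaled (see below), a list of three; "jaw": the closure, from 0 (fully open) to 1 (shut). In form: [{"linear": [x, y, z], "delta_rot": [wx, wy, wz], "jaw": jaw}, ...]. A call has 1 to 20 rows; each row is the pose to reach, as a shift and turn from the pose commanded when the call began, along the tool's axes at that moment; what a row does not reach only later rows make up. The controller multiplies each number of a shift by 10 cm and each number of a turn by 30 degrees. A row lasts 1/10 s, in which the tool goes at most 50 mm and 8.59 degrees, less where a joint would pass 70% of its speed; a pose out of reach is approached as far as the arm can. A call with a number of a shift or a turn outside -1 to 1 is refused whole. A call with a gripper value outside its range is refused whole. The fingers move at their own pace and stop on an object; "force" is the grip in N (left out, the last holds). Time passes only in rows, so rows that repeat a pose let the fingers close. It gives the time, the measured TCP pose, the force, the opening and the grip force at its end, in the units of the state.
- arm.get_state(): the state, without advancing time (a new reading comes with each control period).
- arm.capture(name): name is "side" or "top" or "wrist"; returns a dict with "img" (420x560x3 uint8, red, green, blue), "K" (3x3 intrinsics, pixels), "rvec" (rotation vector, rad) and "tvec" (3), from world to camera coordinates, as OpenCV has them. Camera axes: x right, y down, z forward; pixel columns grow to the right and rows downward; lengths in m; the calibration is good to about 2 mm. A picture is of the moment at which its call begins. There is no depth.
- arm.job_done(): hands the job in; it is judged then, once.
The state is a dict: "time_s": time; "joints": joint angles; "qd": joint speeds; "tau": joint torques, N m; "tcp_pos": TCP position; "ee_rot": TCP orientation; "wrist_force": force on the tool from outside, world axes, zero at the start; "moment": the same for the moment, N m; "finger_gap": opening from 0.0 (shut) to 1.0 (fully open); "grip_force": force on a finger pad.
Only numpy, scipy, OpenCV 4.12 (cv2) and the standard library are available. Lean on these libraries where they do the work, as an engineer would, in place of code of your own. Each camera call takes 0.05 s, during which the arm holds its last target. There are 200 camera calls.

TASK

Finish packing the display carton and leave the rest of the bench alone: lay the square cardboard spacer on the glass dish already in the carton's pocket, then set the second square glass dish on it without dropping it or touching glass to glass, both fully down between the four corner pieces. Last, fold the stiff header panel at the carton's back up from its outward lean so that it stays standing upright by itself once let go; the crease springs back.

Things in the scene. Friction and masses are not known exactly. Their poses are not given: they have to be found in the camera images.
- carton: Open cardboard tray fixed to the bench, 120 (x) x 160 (y) x 45 mm, walls 5, floor 4 mm. Origin: centre of underside; +x is the back (hinge). Centred pocket: four grey angle-shaped corners enclosing 70 x 70 mm up to 40 mm height, flaring to 80 mm at 50 mm; each side open over 50 mm between them. Pocket centre to inner wall faces: 55 mm along x, 75 mm along y (finger room along y only).
- header: Stiff cardboard panel, 150 wide (y), 8 thick (x), free edge 96 mm from the hinge line, which lies 56 mm behind the carton's centre, 45 mm above its underside. Origin: middle of the hinge line; z points to the free edge, x is its normal, to the back. Starts leaning out (carton +x) 0.5 to 0.85 rad from upright. Its crease yields at about 0.3 N m, stays folded, but springs back some way when let go.
- lower_dish: Square pressed-glass dish, 64 x 64 x 16 mm, walls and rim 6 mm wide, base 6 mm thick, lying in the carton's pocket from the start. Origin: centre of its underside, z up.
- spacer: Square plain cardboard pad, 64 x 64 x 12 mm, flat on the bench beside the carton. Origin: centre of its underside, z up.
- upper_dish: Second square glass dish, same as the lower one (64 x 64 x 16 mm, 6 mm rim), right way up on the bench on the other side of the carton. Origin: centre of its underside, z up.
- plate: Bystander: round glass plate, 170 mm across, 20 mm high. Origin: centre of its underside.
- tape_roll: Bystander: roll of clear tape lying flat, 90 mm across, 48 mm high. Origin: centre of its underside.
- bowl: Bystander: round glass bowl, 100 mm across, 45 mm high. Origin: centre of its underside.
Not all that is in view belongs to the job. Of the things like the carton, leave any that is orange; of the rest the smaller one is meant. There is more than one size of the spacer; the job needs the larger.

How it is judged:
On the way, in this order (a step that is already met when the one before it is completed fails the run):
1. the spacer lies flat in the pocket on the lower dish, released (x of lower_dish in the frame of carton between -0.006 and 0.006 m and y of lower_dish in the frame of carton between -0.006 and 0.006 m and z of lower_dish in the frame of carton between 0.001 and 0.007 m and angle between each of lower_dish, spacer's own z axis and vertical below 0.07 rad and x of spacer in the frame of carton between -0.006 and 0.006 m and y of spacer in the frame of carton between -0.006 and 0.006 m and z of spacer in the frame of carton between 0.017 and 0.023 m and contact force between the fingers and spacer below 0.1 N), for 0.2 s.
2. the second dish lies flat in the pocket on the spacer, released (x of spacer in the frame of carton between -0.006 and 0.006 m and y of spacer in the frame of carton between -0.006 and 0.006 m and z of spacer in the frame of carton between 0.017 and 0.023 m and angle between each of spacer, upper_dish's own z axis and vertical below 0.07 rad and x of upper_dish in the frame of carton between -0.006 and 0.006 m and y of upper_dish in the frame of carton between -0.006 and 0.006 m and z of upper_dish in the frame of carton between 0.029 and 0.035 m and contact force between the fingers and upper_dish below 0.1 N), for 0.2 s.
3. the header panel stands upright, let go (angle between header's own z axis and vertical below 0.09 rad and contact force between the arm and header below 0.1 N), for 0.3 s.
At the end, for the whole second after the job is handed in: Lower dish, spacer and upper dish lie stacked in the pocket in that order, each within 6 mm of its centre in x and y, within 3 mm of its seated height and within 0.07 rad of level; the header panel stands by itself within 0.09 rad (5 degrees) of upright; everything is let go and at rest (all of step 3 and x of lower_dish in the frame of carton between -0.006 and 0.006 m and y of lower_dish in the frame of carton between -0.006 and 0.006 m and z of lower_dish in the frame of carton between 0.001 and 0.007 m and angle between each of lower_dish, spacer, upper_dish's own z axis and vertical below 0.07 rad and x of spacer in the frame of carton between -0.006 and 0.006 m and y of spacer in the frame of carton between -0.006 and 0.006 m and z of spacer in the frame of carton between 0.017 and 0.023 m and x of upper_dish in the frame of carton between -0.006 and 0.006 m and y of upper_dish in the frame of carton between -0.006 and 0.006 m and z of upper_dish in the frame of carton between 0.029 and 0.035 m and linear speed of each of lower_dish, spacer, upper_dish below 0.02 m/s and angular speed of header below 0.1 rad/s); the robot touches nothing.
It fails at once if glass touches glass: the second dish presses on the first (contact force between upper_dish and lower_dish above 1 N).
It fails at once if the second dish is dropped (faster than 0.5 m/s while not held) (linear speed of upper_dish above 0.5 m/s and contact force between the fingers and upper_dish below 0.1 N).
It fails at once if the plate is moved by more than 30 mm (distance of plate from where it was at the start of the episode above 0.03 m).
It fails at once if the tape roll is moved by more than 30 mm (distance of tape_roll from where it was at the start of the episode above 0.03 m).
It fails at once if the bowl is moved by more than 30 mm (distance of bowl from where it was at the start of the episode above 0.03 m).
It also fails if it takes over 70 s, if anything falls off the work surface, if the arm or the gripper's body presses on something with over 40 N, if the wrist force passes 120 N, or if a joint passes its speed limit or range.

## Working session

There is one attempt and no reset: what is moved stays moved. The work goes in short steps, Python scripts to look and compute and a tool call to move; the robot and the scene stay as the last step left them, time stands still between calls to the robot, and variables do not carry over. Pictures are saved under pics/ and viewed, at most 10 in all, crops included, and the job is handed in when it is done.

Besides the shell and the picture viewer there is one more tool, called after "Call:" as a command line: name --argument value ..., lists and objects as JSON in quotes. arm_command: Moves the arm, as the interface text tells. Its arguments: {"type":"object","properties":{"steps":{"type":"array","items":{"type":"object","properties":{"linear":{"type":"array","items":{"type":"number"}},"delta_rot":{"type":"array","items":{"type":"number"}},"jaw":{"type":"number"}}}},"force":{"type":"number"}},"required":["steps"]}

```bash
mkdir -p pics; cat > h.py <<'E'
import numpy as np, cv2
from workcell import arm
def cap(n,save=None):
    c=arm.capture(n)
    if save: cv2.imwrite(f'pics/{save}.png',c['img'][:,:,::-1])
    return c
def ray(c,uv,z):
    R=cv2.Rodrigues(np.array(c['rvec'],float))[0];t=np.array(c['tvec'],float).ravel()
    K=np.array(c['K'],float)
    p=cv2.undistortPoints(np.array(uv,float).reshape(-1,1,2),K,None).reshape(-1,2)
    d=np.c_[p,np.ones(len(p))]@R; o=-R.T@t
    return o+d*((z-o[2])/d[:,2])[:,None]
def proj(c,P):
    return cv2.projectPoints(np.array(P,float).reshape(-1,1,3),np.array(c['rvec'],float),np.array(c['tvec'],float),np.array(c['K'],float),None)[0].reshape(-1,2)
E
python3 - <<'E'
from h import *
import pickle
for n in ['top','side']:
    c=cap(n,n+'0'); pickle.dump(c,open(n+'0.pkl','wb'))
    R=cv2.Rodrigues(np.array(c['rvec'],float))[0]; print(n,(-R.T@np.array(c['tvec']).ravel()).round(3),R[2].round(2),np.array(c['K'])[0,0])
print(arm.get_state())
E
```

```text
top [0.291 0.103 1.296] [ 0.18 -0.   -0.98] 440.1702515003605
side [ 0.055 -1.24   1.298] [ 0.26  0.71 -0.66] 510.5332886216411
{'time_s': 0.1, 'joints': array([ 1.17583109,  0.68991816, -0.19452869,  1.56626839,  0.15731342,
        0.9025141 , -0.21509642]), 'qd': array([ 0.00063049, -0.00141389, -0.00016633, -0.00309564, -0.000983  ,
        0.00244592,  0.00091714]), 'tau': array([-3.23597451e-03, -5.40599871e+01, -1.27110925e+00, -1.58985883e+01,
        9.48415749e-03,  4.42116754e-03, -3.19473813e-06]), 'tcp_pos': array([ 0.25969443, -0.56815472,  0.4039454 ]), 'ee_rot': array([-8.21215636e-04,  9.77097102e-01,  2.12792196e-01, -2.46157564e-04]), 'wrist_force': array([-1.0636114 , -0.6310801 ,  0.00477132]), 'moment': array([ 0.00649639,  0.01071912, -0.07240365]), 'grip_force': 0.0, 'finger_gap': 1.0009596464326043}
```

View pics/top0.png

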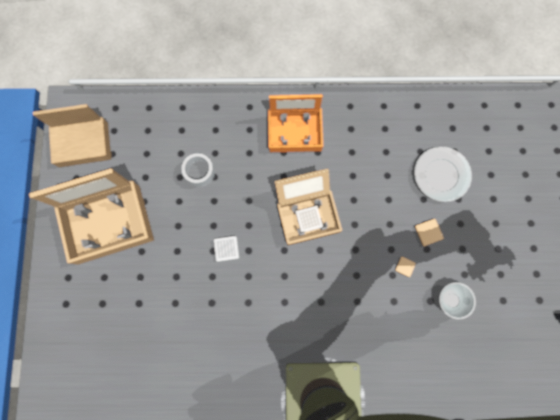

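View pics/side0.png

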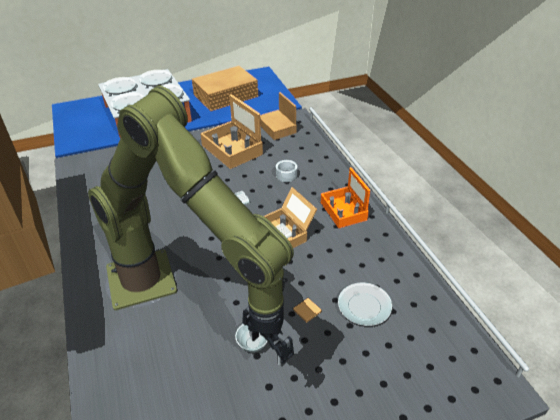

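The top view shows these carton-like boxes:
- orange at (295,128)
- large cardboard at (102,220)
- closed-type box at (78,140)
- small cardboard at (308,215) with a glass dish in its pocket. This one fits: it isn't orange, it's the smaller one, and it holds the dish.

There are two spacers, a larger at (429,232) and a smaller at (405,267). The larger one is meant. The upper dish is at (227,249), the tape roll at (197,168), the plate at (443,174) and the bowl at (457,300). I'll confirm this in a crop.

```bash
python3 - <<'E'
from h import *
import pickle
c=pickle.load(open('top0.pkl','rb')); im=c['img'][150:310,205:455,::-1]
cv2.imwrite('pics/crop1.png',cv2.resize(im,None,fx=3.2,fy=3.2,interpolation=cv2.INTER_CUBIC))
hsv=cv2.cvtColor(c['img'],cv2.COLOR_RGB2HSV)
for p in [(429,232),(405,267),(227,249),(290,237),(308,218),(304,187),(197,168),(400,200)]: print(p,hsv[p[1],p[0]])
E
```

```text
(429, 232) [ 17  89 180]
(405, 267) [ 18  71 250]
(227, 249) [ 15   2 223]
(290, 237) [ 17  85 204]
(308, 218) [ 18  13 234]
(304, 187) [ 23  13 249]
(197, 168) [ 90   2 141]
(400, 200) [110   5 153]
```

View pics/crop1.png

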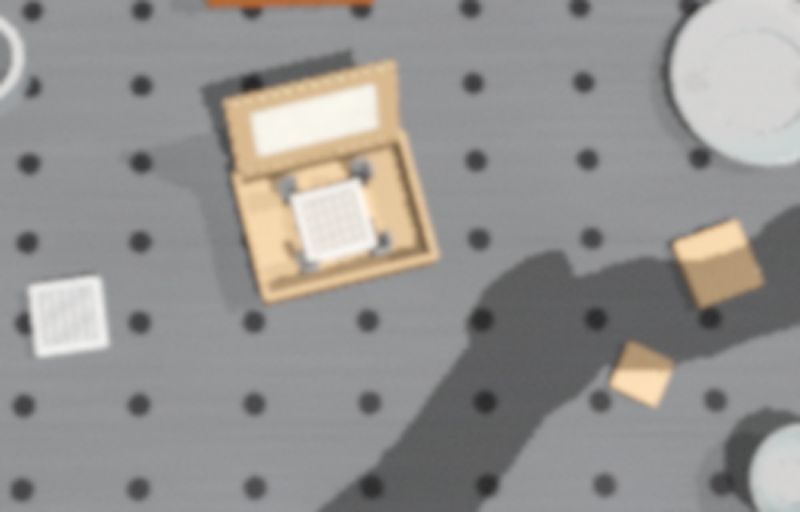

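The crop confirms it. The carton with the dish is at crop (335,220), the larger spacer at (717,263), the smaller at (642,374) and the upper dish at (68,316). Next I'll measure them.

```bash
cat > meas.py <<'E'
from h import *
def blob(c,mask,near,z,maxd=25):
    cs,_=cv2.findContours(mask.astype('uint8'),cv2.RETR_EXTERNAL,cv2.CHAIN_APPROX_NONE)
    cs=[k for k in cs if cv2.contourArea(k)>60]
    k=min(cs,key=lambda k:np.linalg.norm(k.reshape(-1,2).mean(0)-near))
    P=ray(c,k.reshape(-1,2),z)[:,:2]
    r=cv2.minAreaRect((P*1000).astype('float32')); return P,r,k
def masks(c):
    hsv=cv2.cvtColor(c['img'],cv2.COLOR_RGB2HSV).astype(int)
    H,S,V=hsv[...,0],hsv[...,1],hsv[...,2]
    return (S>45)&(H>8)&(H<30)&(V>60), (S<30)&(V>195)
E
python3 - <<'E'
from meas import *
import pickle
c=pickle.load(open('top0.pkl','rb'))
card,white=masks(c)
for nm,m,p,z in [('spacer',card,(429,232),.012),('small',card,(405,267),.012),('upper',white,(227,249),.016),('lower',white,(308,218),.020),('carton',card,(308,210),.045),('label',white,(304,187),.1),
  ('plate',white,(443,174),.02),('bowl',white,(457,300),.045)]:
    P,r,k=blob(c,m,p,z); print(nm,np.round(r[0],1),np.round(r[1],1),round(r[2],1),'px',cv2.boundingRect(k))
# carton hull corners
P,r,k=blob(c,card,(308,210),.045)
print(cv2.approxPolyDP(cv2.convexHull(k),3,True).reshape(-1,2).tolist())
s=pickle.load(open('side0.pkl','rb'));card,white=masks(s)
for nm,m,p,z in [('spacer',card,(307,309),.012),('upper',white,(242,198),.016),('label',white,(298,208),.1)]:
    P,r,k=blob(s,m,p,z); print('side',nm,np.round(r[0],1),np.round(r[1],1),round(r[2],1),cv2.boundingRect(k))
E
```

```text
spacer [ 468.9 -323.4] [69.6 70.8] 21.0 px (415, 219, 29, 28)
small [ 369.  -247.6] [49.4 48.8] 62.6 px (395, 256, 21, 21)
upper [424.3 271.9] [65.9 65.9] 7.5 px (214, 237, 25, 24)
lower [509.9  29.5] [65.8 66.3] 14.0 px (296, 206, 27, 26)
carton [543.2  36.6] [198.3 170.9] 12.1 px (274, 169, 68, 76)
label [585.9  48. ] [ 36.8 110.7] 13.9 px (284, 177, 39, 21)
plate [ 644.  -375.4] [165.7 162.9] 61.1 px (416, 147, 56, 54)
bowl [ 281.4 -359.9] [53.  70.6] 42.0 px (441, 284, 22, 26)
[[327, 169], [341, 231], [287, 244], [274, 181]]
side spacer [ 469.3 -325.1] [71.3 72.1] 19.5 (293, 298, 29, 25)
side upper [443.5 272.8] [30.3 73.4] 7.3 (237, 191, 12, 13)
side label [586.3  45.9] [ 57.5 149.3] 12.1 (287, 194, 23, 29)
```

```bash
cat > goto.py <<'E'
import sys
from h import *
from scipy.spatial.transform import Rotation as Rn
def plan(x,y,z,az):
    s=arm.get_state(); w=s['ee_rot']; R=Rn.from_quat([w[1],w[2],w[3],w[0]])
    a=np.radians(az); T=Rn.from_matrix(np.array([[np.cos(a),np.sin(a),0],[np.sin(a),-np.cos(a),0],[0,0,-1]]))
    d=R.inv().apply(np.array([x,y,z])-s['tcp_pos'])/0.1
    r=np.degrees((R.inv()*T).as_rotvec())/30
    X=R.as_matrix()[:,0]
    print('t',round(s['time_s'],1),'tcp',s['tcp_pos'].round(4),'az',np.degrees(np.arctan2(X[1],X[0])).round(2),'gap',round(s['finger_gap'],3),'F',s['wrist_force'].round(1),'grip',round(s['grip_force'],1))
    print('linear',d.round(3),'rot',r.round(3))
if __name__=='__main__': plan(*map(float,sys.argv[1:5]))
E
python3 goto.py .470 -.325 .30 20
```

```text
t 0.1 tcp [ 0.2597 -0.5682  0.4039] az 24.57 gap 1.001 F [-1.1 -0.6  0. ] grip 0.0
linear [ 2.924 -1.335  1.041] rot [-0.003  0.     0.152]
```

Call:
arm_command --steps '[{"linear": [0.3, -0.14, 0], "jaw": 0}, {"linear": [0.65, -0.3, 0], "jaw": 0}, {"linear": [0.97, -0.44, 0], "jaw": 0}]'

```text
validation failed for argument at $.st...
```

Call:
arm_command --steps '[{"linear": [0.35, -0.15, 0], "jaw": 0}, {"linear": [0.7, -0.3, 0], "jaw": 0}, {"linear": [0.97, -0.44, 0], "jaw": 0}]'

```text
validation failed for argument at $.st...
```

Call:
arm_command --steps '[{"linear": [0.35, -0.15, 0.2], "delta_rot": [0, 0, 0.15], "jaw": 0}, {"linear": [0.7, -0.3, 0.5], "delta_rot": [0, 0, 0.15], "jaw": 0}, {"linear": [0.97, -0.44, 0.8], "delta_rot": [0, 0, 0.15], "jaw": 0}, {"linear": [0.97, -0.44, 1.0], "delta_rot": [0, 0, 0.15], "jaw": 0}, {"linear": [0.97, -0.44, 1.0], "delta_rot": [0, 0, 0.15], "jaw": 0}]'

```text
time_s: 0.6
tcp_pos: [0.3299, -0.4861, 0.3019]
ee_rot: [-0.003, 0.984, 0.176, -0.001]
wrist_force: [-0.4, 0.5, 0.7]
finger_gap: 1.0
grip_force: 0.0
```

```bash
python3 - <<'E'
from meas import *
c=cap('wrist','w1'); import pickle; pickle.dump(c,open('w1.pkl','wb'))
R=cv2.Rodrigues(np.array(c['rvec'],float))[0]; print((-R.T@np.array(c['tvec']).ravel()).round(3),R[2].round(2),c['K'][0][0])
t=cap('top','t1'); card,_=masks(t)
P,r,k=blob(t,card,(429,232),.012);print(r)
E
python3 goto.py .470 -.325 .182 20
```

```text
[ 0.403 -0.459  0.271] [-0.29 -0.1  -0.95] 351.18992836119133
((468.647705078125, -323.3798828125), (70.08201599121094, 70.05933380126953), 19.881011962890625)
t 0.7 tcp [ 0.3293 -0.4887  0.3048] az 20.01 gap 1.003 F [-0.6 -1.2 -0.3] grip 0.0
linear [ 1.883 -1.057  1.226] rot [0.    0.002 0.   ]
```

View pics/w1.png

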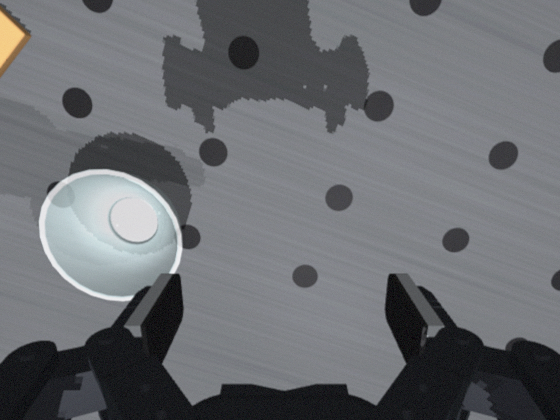

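The wrist view shows the open fingertips at about (180,280) and (388,280), with the bowl at (110,235). The spacer's corner is at top left, (10,40). I'll carry on to above the spacer.

Call:
arm_command --steps '[{"linear": [0.35, -0.2, 0], "delta_rot": [0, 0, 0], "jaw": 0}, {"linear": [0.7, -0.4, 0], "delta_rot": [0, 0, 0], "jaw": 0}, {"linear": [0.95, -0.53, 0], "delta_rot": [0, 0, 0], "jaw": 0}]'

```text
time_s: 1.0
tcp_pos: [0.4023, -0.405, 0.3064]
ee_rot: [0.001, 0.985, 0.174, 0.001]
wrist_force: [0.4, 0.2, -0.4]
finger_gap: 1.003
grip_force: 0.0
```

Call:
arm_command --steps '[{"linear": [0.4, -0.2, 0], "delta_rot": [0, 0, 0], "jaw": 0}, {"linear": [0.75, -0.4, 0.1], "delta_rot": [0, 0, 0], "jaw": 0}, {"linear": [0.93, -0.53, 0.4], "delta_rot": [0, 0, 0], "jaw": 0}, {"linear": [0.93, -0.53, 0.5], "delta_rot": [0, 0, 0], "jaw": 0}, {"linear": [0.93, -0.53, 0.5], "delta_rot": [0, 0, 0], "jaw": 0}]'

```text
time_s: 1.5
tcp_pos: [0.4694, -0.3249, 0.2544]
ee_rot: [0.0, 0.985, 0.174, -0.001]
wrist_force: [-0.5, -0.4, 0.4]
finger_gap: 0.998
grip_force: 0.0
```

```bash
python3 - <<'E'
from meas import *
c=cap('wrist','w2'); card,_=masks(c)
e=proj(c,[[.47,-.325,.012]])[0]; print('expect',e)
P,r,k=blob(c,card,e,.012);print(r,cv2.boundingRect(k))
# tip geometry in camera: fingers are dark; project guesses
s=arm.get_state(); p=s['tcp_pos']; a=np.radians(20)
for L in (.160,.166,.173): print(L,proj(c,[p+[np.cos(a)*.011+sg*np.sin(a)*.0425,np.sin(a)*.011-sg*np.cos(a)*.0425,-L] for sg in (-1,1)]).round())
E
python3 goto.py .470 -.325 .182 20
```

```text
expect [283.89328567 222.1904466 ]
((470.18133544921875, -323.01922607421875), (65.83604431152344, 63.76046371459961), 19.60396385192871) (230, 170, 104, 98)
0.16 [[181. 270.]
 [390. 270.]]
0.166 [[185. 263.]
 [386. 263.]]
0.173 [[189. 256.]
 [382. 256.]]
t 1.6 tcp [ 0.4691 -0.326   0.2552] az 19.91 gap 1.003 F [-0.5 -0.7  0.2] grip 0.0
linear [ 0.013 -0.007  0.732] rot [ 0.003  0.002 -0.003]
```

View pics/w2.png

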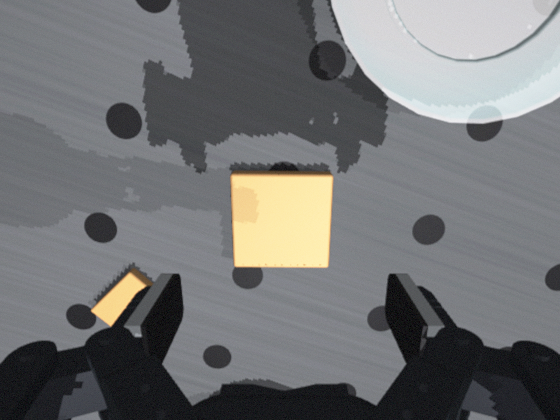

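The spacer measures 64–66 mm square at (0.470, -0.323), yaw 19.6°, seen at pixels (282,220). The tip pixels match 160 mm when open. Descending to grasp.

Call:
arm_command --force 30 --steps '[{"linear": [0.02, -0.025, 0.4], "delta_rot": [0, 0, 0.01], "jaw": 0}, {"linear": [0.02, -0.025, 0.7], "delta_rot": [0, 0, 0.01], "jaw": 0}, {"linear": [0.02, -0.025, 0.86], "delta_rot": [0, 0, 0.01], "jaw": 0}, {"linear": [0.02, -0.025, 0.86], "delta_rot": [0, 0, 0.01], "jaw": 0}, {"linear": [0.02, -0.025, 0.86], "delta_rot": [0, 0, 0.01], "jaw": 0.3}, {"linear": [0.02, -0.025, 0.86], "delta_rot": [0, 0, 0.01], "jaw": 0.4}, {"linear": [0.02, -0.025, 0.86], "delta_rot": [0, 0, 0.01], "jaw": 0.4}, {"linear": [0.02, -0.025, 0.86], "delta_rot": [0, 0, 0.01], "jaw": 0.4}, {"linear": [0.02, -0.025, 0.86], "delta_rot": [0, 0, 0.01], "jaw": 0.4}]'

```text
time_s: 2.45
tcp_pos: [0.4715, -0.3219, 0.1705]
ee_rot: [0.001, 0.985, 0.171, 0.001]
wrist_force: [-1.0, -1.0, 6.9]
finger_gap: 0.737
grip_force: 33.7
```

Call:
arm_command --steps '[{"linear": [0, 0, -0.3], "delta_rot": [0, 0, 0], "jaw": 0.4}, {"linear": [0, 0, -0.6], "delta_rot": [0, 0, 0], "jaw": 0.4}, {"linear": [0, 0, -0.9], "delta_rot": [0, 0, 0], "jaw": 0.4}, {"linear": [0, 0, -1.0], "delta_rot": [0, 0, 0], "jaw": 0.4}]'

```text
time_s: 2.85
tcp_pos: [0.4719, -0.3215, 0.2722]
ee_rot: [0.002, 0.985, 0.172, 0.002]
wrist_force: [1.0, 0.1, 0.2]
finger_gap: 0.736
grip_force: 33.4
```

```bash
python3 goto.py .412 .006 .35 13.5
```

```text
t 2.9 tcp [ 0.4719 -0.3215  0.2722] az 19.76 gap 0.736 F [1.  0.1 0.2] grip 33.4
linear [ 0.547 -3.281 -0.791] rot [ 0.008 -0.008  0.209]
```

Call:
arm_command --steps '[{"linear": [0.05, -0.25, -0.25], "delta_rot": [0, 0, 0], "jaw": 0.4}, {"linear": [0.1, -0.6, -0.5], "delta_rot": [0, 0, 0], "jaw": 0.4}, {"linear": [0.18, -1.0, -0.79], "delta_rot": [0, 0, 0], "jaw": 0.4}]'

```text
time_s: 3.15
tcp_pos: [0.4533, -0.2205, 0.3481]
ee_rot: [0.0, 0.985, 0.17, -0.0]
wrist_force: [1.7, 0.6, 0.6]
finger_gap: 0.738
grip_force: 33.4
```

Call:
arm_command --steps '[{"linear": [0.06, -0.4, 0], "delta_rot": [0, 0, 0], "jaw": 0.4}, {"linear": [0.12, -0.75, 0], "delta_rot": [0, 0, 0], "jaw": 0.4}, {"linear": [0.18, -1.0, 0], "delta_rot": [0, 0, 0], "jaw": 0.4}]'

```text
time_s: 3.45
tcp_pos: [0.4363, -0.1182, 0.348]
ee_rot: [-0.0, 0.985, 0.173, -0.0]
wrist_force: [0.7, -0.3, -0.1]
finger_gap: 0.737
grip_force: 33.5
```

Call:
arm_command --steps '[{"linear": [0.05, -0.35, 0], "delta_rot": [0, 0, 0.05], "jaw": 0.4}, {"linear": [0.1, -0.7, 0], "delta_rot": [0, 0, 0.1], "jaw": 0.4}, {"linear": [0.15, -0.95, 0], "delta_rot": [0, 0, 0.15], "jaw": 0.4}, {"linear": [0.18, -1.0, 0], "delta_rot": [0, 0, 0.21], "jaw": 0.4}, {"linear": [0.18, -1.0, 0], "delta_rot": [0, 0, 0.21], "jaw": 0.4}, {"linear": [0.18, -1.0, 0], "delta_rot": [0, 0, 0.21], "jaw": 0.4}]'

```text
time_s: 4.05
tcp_pos: [0.4206, -0.0214, 0.3477]
ee_rot: [0.0, 0.993, 0.117, 0.0]
wrist_force: [-0.4, -0.3, -0.5]
finger_gap: 0.739
grip_force: 33.4
```

```bash
python3 - <<'E'
from meas import *
import pickle
c=cap('wrist','w3'); pickle.dump(c,open('w3.pkl','wb')); print(proj(c,[[.51,.03,.02]]))
E
python3 goto.py .510 .030 .26 13.5
```

```text
[[245.752979   68.2682596]]
t 4.1 tcp [ 0.4206 -0.0217  0.3477] az 13.37 gap 0.738 F [ 0.   0.3 -0.1] grip 33.4
linear [ 0.989 -0.297  0.877] rot [ 0.002 -0.    -0.004]
```

View pics/w3.png

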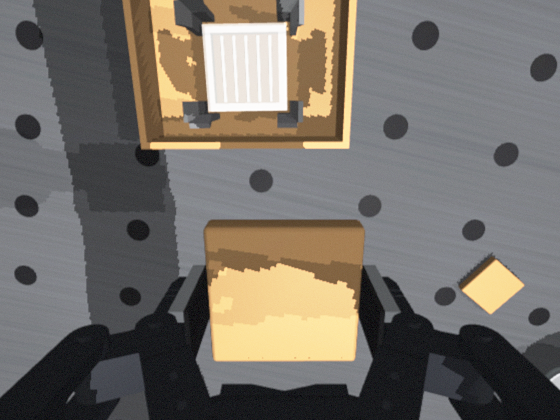

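The wrist view shows the lower dish at (246,67) between its grey corners, with the carton's front rim running from (142,147) to (349,147). The spacer is held straight. Next I'll work out the carton frame from the rim corners and the dish.

```bash
python3 - <<'E'
from meas import *
import pickle
c=pickle.load(open('w3.pkl','rb')); card,white=masks(c)
P,r,k=blob(c,white,(246,67),.020); print('dish',r)
g=cv2.cvtColor(c['img'],cv2.COLOR_RGB2HSV).astype(int); m=((g[...,1]>55)&(g[...,0]<30))
m=m.astype('uint8')
# sub-region edges: bottom edge per column, left/right per row
cols=np.arange(165,330); bot=np.array([[u,np.where(m[:180,u])[0].max()+.5] for u in cols])
rows=np.arange(20,130)
L=np.array([[np.where(m[v,90:200])[0].min()+90-.5,v] for v in rows]);R=np.array([[np.where(m[v,300:400])[0].max()+300.5,v] for v in rows])
def fit(uv):
    p=ray(c,uv,.045)[:,:2]; q=cv2.fitLine(p.astype('float32'),cv2.DIST_HUBER,0,1e-4,1e-4).ravel(); return q
def inter(a,b):
    s=np.linalg.solve(np.c_[a[:2],-b[:2]],b[2:]-a[2:]); return a[2:]+a[:2]*s[0]
b,l,rr=fit(bot),fit(L),fit(R)
A,B=inter(b,l),inter(b,rr); y=(A-B)/np.linalg.norm(A-B); x=np.array([y[1],-y[0]])
print('width',np.linalg.norm(A-B),'yaw',np.degrees(np.arctan2(x[1],x[0])),[np.degrees(np.arctan2(q[1],q[0])) for q in (b,l,rr)])
print('centre',(A+B)/2+.060*x)
# spacer held
P,r,k=blob(c,m>0,(285,290),.347-.155); print('spacer held',r)
E
```

```text
dish ((509.7796936035156, 30.14472198486328), (63.73604965209961, 63.884986877441406), 14.292020797729492)
width 0.16086432 yaw 13.461701 [np.float32(-76.53829), np.float32(13.57865), np.float32(13.7353735)]
centre [0.5106398  0.03038271]
spacer held ((421.6259765625, -21.438629150390625), (64.75335693359375, 62.799949645996094), 13.439032554626465)
```

Call:
arm_command --steps '[{"linear": [0.3, -0.1, 0.1], "delta_rot": [0, 0, 0], "jaw": 0.4}, {"linear": [0.65, -0.2, 0.3], "delta_rot": [0, 0, 0], "jaw": 0.4}, {"linear": [0.99, -0.3, 0.5], "delta_rot": [0, 0, 0], "jaw": 0.4}, {"linear": [0.99, -0.3, 0.8], "delta_rot": [0, 0, 0], "jaw": 0.4}, {"linear": [0.99, -0.3, 0.88], "delta_rot": [0, 0, 0], "jaw": 0.4}, {"linear": [0.99, -0.3, 0.88], "delta_rot": [0, 0, 0], "jaw": 0.4}]'

```text
time_s: 4.7
tcp_pos: [0.5087, 0.0302, 0.2586]
ee_rot: [0.0, 0.993, 0.116, -0.002]
wrist_force: [-0.5, -0.7, 0.5]
finger_gap: 0.74
grip_force: 33.4
```

```bash
python3 goto.py .510 .030 .192 13.6
```

```text
t 4.7 tcp [0.5087 0.0302 0.2586] az 13.34 gap 0.74 F [-0.5 -0.7  0.5] grip 33.4
linear [0.015 0.004 0.666] rot [ 0.001  0.008 -0.009]
```

Call:
arm_command --steps '[{"linear": [0.015, 0, 0.15], "delta_rot": [0, 0, -0.01], "jaw": 0.4}, {"linear": [0.015, 0, 0.3], "delta_rot": [0, 0, -0.01], "jaw": 0.4}, {"linear": [0.015, 0, 0.42], "delta_rot": [0, 0, -0.01], "jaw": 0.4}, {"linear": [0.015, 0, 0.52], "delta_rot": [0, 0, -0.01], "jaw": 0.4}, {"linear": [0.015, 0, 0.6], "delta_rot": [0, 0, -0.01], "jaw": 0.4}, {"linear": [0.015, 0, 0.66], "delta_rot": [0, 0, -0.01], "jaw": 0.4}, {"linear": [0.015, 0, 0.66], "delta_rot": [0, 0, -0.01], "jaw": 0.4}]'

```text
time_s: 5.4
tcp_pos: [0.511, 0.0321, 0.1931]
ee_rot: [0.0, 0.993, 0.12, -0.0]
wrist_force: [-0.3, 1.0, 0.4]
finger_gap: 0.739
grip_force: 33.4
```

Call:
arm_command --steps '[{"linear": [0, 0, 0.01], "delta_rot": [0, 0, 0], "jaw": 0.4}, {"linear": [0, 0, 0.025], "delta_rot": [0, 0, 0], "jaw": 0.4}, {"linear": [0, 0, 0.025], "delta_rot": [0, 0, 0], "jaw": 0.4}]'

```text
time_s: 5.7
tcp_pos: [0.5112, 0.0322, 0.1913]
ee_rot: [0.0, 0.993, 0.12, 0.0]
wrist_force: [-0.1, 0.1, -0.5]
finger_gap: 0.736
grip_force: 33.4
```

Call:
arm_command --steps '[{"linear": [0, 0, 0.01], "delta_rot": [0, 0, 0], "jaw": 0.4}, {"linear": [0, 0, 0.01], "delta_rot": [0, 0, 0], "jaw": 0.2}, {"linear": [0, 0, 0.01], "delta_rot": [0, 0, 0], "jaw": 0}, {"linear": [0, 0, 0.01], "delta_rot": [0, 0, 0], "jaw": 0}, {"linear": [0, 0, 0.01], "delta_rot": [0, 0, 0], "jaw": 0}, {"linear": [0, 0, -0.3], "delta_rot": [0, 0, 0], "jaw": 0}, {"linear": [0, 0, -0.7], "delta_rot": [0, 0, 0], "jaw": 0}, {"linear": [0, 0, -1], "delta_rot": [0, 0, 0], "jaw": 0}, {"linear": [0, 0, -1], "delta_rot": [0, 0, 0], "jaw": 0}]'

```text
time_s: 6.6
tcp_pos: [0.5123, 0.0321, 0.2946]
ee_rot: [0.0, 0.993, 0.12, 0.004]
wrist_force: [0.7, -0.3, 0.1]
finger_gap: 1.0
grip_force: 0.0
```

```bash
python3 - <<'E'
from meas import *
import pickle
c=cap('wrist','w4'); pickle.dump(c,open('w4.pkl','wb')); e=proj(c,[[.5106,.0304,.032]])[0];print(e)
g=cv2.cvtColor(c['img'],cv2.COLOR_RGB2HSV); print(g[int(e[1]),int(e[0])])
cv2.imwrite('pics/w4c.png',c['img'][60:360,100:480,::-1])
E
python3 goto.py .400 .20 .3 8
```

```text
[284.67640696 219.0523834 ]
[ 22  89 252]
t 6.7 tcp [0.5117 0.0322 0.2929] az 13.76 gap 1.0 F [-0.2 -0.4  0.4] grip 0.0
linear [-0.686 -1.896 -0.075] rot [ 0.001 -0.008  0.192]
```

View pics/w4c.png

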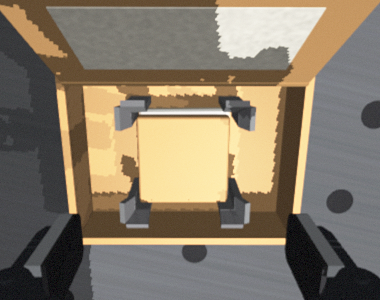

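The spacer sits square between the four corners at crop (183,155). Now the upper dish.

```bash
python3 goto.py .424 .272 .26 7.5
```

```text
t 6.7 tcp [0.5117 0.0322 0.2929] az 13.76 gap 1.0 F [-0.2 -0.4  0.4] grip 0.0
linear [-0.283 -2.538  0.326] rot [ 0.001 -0.008  0.209]
```

Call:
arm_command --steps '[{"linear": [-0.03, -0.3, 0], "delta_rot": [0, 0, 0], "jaw": 0}, {"linear": [-0.06, -0.65, 0], "delta_rot": [0, 0, 0], "jaw": 0}, {"linear": [-0.1, -0.9, 0], "delta_rot": [0, 0, 0], "jaw": 0}]'

```text
time_s: 6.95
tcp_pos: [0.479, 0.1191, 0.29]
ee_rot: [-0.0, 0.993, 0.121, -0.001]
wrist_force: [1.0, 0.6, -0.4]
finger_gap: 1.003
grip_force: 0.0
```

Call:
arm_command --steps '[{"linear": [-0.04, -0.35, 0], "delta_rot": [0, 0, 0], "jaw": 0}, {"linear": [-0.08, -0.7, 0], "delta_rot": [0, 0, 0], "jaw": 0}, {"linear": [-0.1, -0.9, 0], "delta_rot": [0, 0, 0], "jaw": 0}]'

```text
time_s: 7.25
tcp_pos: [0.4471, 0.205, 0.2898]
ee_rot: [-0.0, 0.993, 0.122, -0.001]
wrist_force: [-0.1, -0.5, 0.1]
finger_gap: 0.996
grip_force: 0.0
```

Call:
arm_command --steps '[{"linear": [-0.04, -0.3, 0.1], "delta_rot": [0, 0, 0.1], "jaw": 0}, {"linear": [-0.08, -0.6, 0.2], "delta_rot": [0, 0, 0.21], "jaw": 0}, {"linear": [-0.08, -0.74, 0.33], "delta_rot": [0, 0, 0.21], "jaw": 0}, {"linear": [-0.08, -0.74, 0.33], "delta_rot": [0, 0, 0.21], "jaw": 0}, {"linear": [-0.08, -0.74, 0.33], "delta_rot": [0, 0, 0.21], "jaw": 0}]'

```text
time_s: 7.75
tcp_pos: [0.4238, 0.2708, 0.2574]
ee_rot: [0.001, 0.998, 0.065, -0.0]
wrist_force: [1.1, -0.3, -0.0]
finger_gap: 1.0
grip_force: 0.0
```

```bash
python3 - <<'E'
from meas import *
c=cap('wrist','w5'); _,white=masks(c); e=proj(c,[[.424,.272,.016]])[0]; print(e)
P,r,k=blob(c,white,e,.016); print(r,cv2.boundingRect(k))
E
python3 goto.py .424 .272 .171 7.5
```

```text
[280.5436802  223.35628008]
((426.268798828125, 274.00213623046875), (65.2861099243164, 64.06897735595703), 7.426002502441406) (226, 169, 105, 98)
t 7.8 tcp [0.4242 0.2703 0.2579] az 7.36 gap 0.998 F [-0.8  0.3 -0.2] grip 0.0
linear [ 0.    -0.019  0.869] rot [ 0.004  0.001 -0.005]
```

Call:
arm_command --force 35 --steps '[{"linear": [0.02, -0.03, 0.4], "delta_rot": [0, 0, 0], "jaw": 0}, {"linear": [0.02, -0.03, 0.7], "delta_rot": [0, 0, 0], "jaw": 0}, {"linear": [0.02, -0.03, 0.87], "delta_rot": [0, 0, 0], "jaw": 0}, {"linear": [0.02, -0.03, 0.87], "delta_rot": [0, 0, 0], "jaw": 0}, {"linear": [0.02, -0.03, 0.87], "delta_rot": [0, 0, 0], "jaw": 0.3}, {"linear": [0.02, -0.03, 0.87], "delta_rot": [0, 0, 0], "jaw": 0.4}, {"linear": [0.02, -0.03, 0.87], "delta_rot": [0, 0, 0], "jaw": 0.4}, {"linear": [0.02, -0.03, 0.87], "delta_rot": [0, 0, 0], "jaw": 0.4}, {"linear": [0.02, -0.03, 0.87], "delta_rot": [0, 0, 0], "jaw": 0.4}]'

```text
time_s: 8.7
tcp_pos: [0.4257, 0.2751, 0.1725]
ee_rot: [-0.0, 0.998, 0.065, 0.001]
wrist_force: [-0.2, -1.7, 6.8]
finger_gap: 0.737
grip_force: 39.7
```

```bash
python3 goto.py .5106 .0304 .28 13.6
```

```text
t 8.7 tcp [0.4257 0.2751 0.1725] az 7.43 gap 0.737 F [-0.2 -1.7  6.8] grip 39.7
linear [ 0.528  2.536 -1.074] rot [-0.    -0.005 -0.206]
```

Call:
arm_command --steps '[{"linear": [0, 0, -0.2], "delta_rot": [0, 0, 0], "jaw": 0.4}, {"linear": [0, 0, -0.5], "delta_rot": [0, 0, 0], "jaw": 0.4}, {"linear": [0, 0, -0.85], "delta_rot": [0, 0, 0], "jaw": 0.4}, {"linear": [0, 0, -1.0], "delta_rot": [0, 0, 0], "jaw": 0.4}, {"linear": [0, 0, -1.0], "delta_rot": [0, 0, 0], "jaw": 0.4}]'

```text
time_s: 9.2
tcp_pos: [0.4256, 0.2759, 0.2736]
ee_rot: [-0.001, 0.998, 0.065, 0.002]
wrist_force: [0.0, 0.0, -1.2]
finger_gap: 0.737
grip_force: 39.3
```

Call:
arm_command --steps '[{"linear": [0.05, 0.25, -0.1], "delta_rot": [0, 0, 0], "jaw": 0.4}, {"linear": [0.11, 0.55, -0.2], "delta_rot": [0, 0, 0], "jaw": 0.4}, {"linear": [0.18, 0.85, -0.25], "delta_rot": [0, 0, 0], "jaw": 0.4}]'

```text
time_s: 9.5
tcp_pos: [0.4538, 0.1929, 0.2959]
ee_rot: [0.0, 0.998, 0.066, -0.0]
wrist_force: [0.1, 0.1, -0.9]
finger_gap: 0.738
grip_force: 39.3
```

Call:
arm_command --steps '[{"linear": [0.06, 0.3, 0], "delta_rot": [0, 0, 0], "jaw": 0.4}, {"linear": [0.12, 0.6, 0], "delta_rot": [0, 0, 0], "jaw": 0.4}, {"linear": [0.18, 0.85, 0], "delta_rot": [0, 0, 0], "jaw": 0.4}]'

```text
time_s: 9.8
tcp_pos: [0.4828, 0.1098, 0.2953]
ee_rot: [0.0, 0.998, 0.065, -0.001]
wrist_force: [-0.2, 0.5, -0.6]
finger_gap: 0.738
grip_force: 39.2
```

Call:
arm_command --steps '[{"linear": [0.06, 0.3, 0], "delta_rot": [0, 0, -0.06], "jaw": 0.4}, {"linear": [0.11, 0.6, 0], "delta_rot": [0, 0, -0.13], "jaw": 0.4}, {"linear": [0.16, 0.82, 0], "delta_rot": [0, 0, -0.2], "jaw": 0.4}, {"linear": [0.16, 0.82, 0], "delta_rot": [0, 0, -0.2], "jaw": 0.4}, {"linear": [0.16, 0.82, 0], "delta_rot": [0, 0, -0.2], "jaw": 0.4}]'

```text
time_s: 10.3
tcp_pos: [0.5091, 0.0321, 0.2954]
ee_rot: [-0.0, 0.993, 0.117, -0.001]
wrist_force: [0.6, 0.1, -1.5]
finger_gap: 0.737
grip_force: 39.2
```

```bash
python3 - <<'E'
from meas import *
c=cap('wrist','w6'); _,white=masks(c); s=arm.get_state(); z=s['tcp_pos'][2]-.1725+.016
e=proj(c,[[*s['tcp_pos'][:2],z]])[0]; print(e)
P,r,k=blob(c,white,e,z); print(r,cv2.boundingRect(k), s['tcp_pos'])
E
python3 goto.py .5106 .0304 .207 13.6
```

```text
[281.13316103 295.75650375]
((509.65570068359375, 32.09565353393555), (66.91419982910156, 63.69363021850586), 13.442355155944824) (201, 217, 166, 146) [0.50892762 0.03301698 0.29544512]
t 10.3 tcp [0.5089 0.033  0.2954] az 13.49 gap 0.739 F [-0.3  0.4 -0.9] grip 39.2
linear [0.011 0.03  0.884] rot [-0.002  0.003 -0.004]
```

Call:
arm_command --steps '[{"linear": [0.01, 0.02, 0.15], "delta_rot": [0, 0, 0], "jaw": 0.4}, {"linear": [0.01, 0.02, 0.35], "delta_rot": [0, 0, 0], "jaw": 0.4}, {"linear": [0.01, 0.02, 0.52], "delta_rot": [0, 0, 0], "jaw": 0.4}, {"linear": [0.01, 0.02, 0.64], "delta_rot": [0, 0, 0], "jaw": 0.4}, {"linear": [0.01, 0.02, 0.74], "delta_rot": [0, 0, 0], "jaw": 0.4}, {"linear": [0.01, 0.02, 0.82], "delta_rot": [0, 0, 0], "jaw": 0.4}, {"linear": [0.01, 0.02, 0.88], "delta_rot": [0, 0, 0], "jaw": 0.4}, {"linear": [0.01, 0.02, 0.9], "delta_rot": [0, 0, 0], "jaw": 0.4}, {"linear": [0.01, 0.02, 0.9], "delta_rot": [0, 0, 0], "jaw": 0.4}]'

```text
time_s: 11.25
tcp_pos: [0.5109, 0.0306, 0.2061]
ee_rot: [0.0, 0.993, 0.117, 0.0]
wrist_force: [0.4, 0.5, -0.5]
finger_gap: 0.742
grip_force: 39.3
```

Call:
arm_command --steps '[{"linear": [0, 0, 0.01], "delta_rot": [0, 0, 0], "jaw": 0.4}, {"linear": [0, 0, 0.018], "delta_rot": [0, 0, 0], "jaw": 0.4}, {"linear": [0, 0, 0.018], "delta_rot": [0, 0, 0], "jaw": 0.4}]'

```text
time_s: 11.55
tcp_pos: [0.511, 0.0306, 0.2046]
ee_rot: [0.0, 0.993, 0.117, 0.0]
wrist_force: [-0.2, 0.1, -0.8]
finger_gap: 0.739
grip_force: 39.3
```

Call:
arm_command --steps '[{"linear": [0, 0, 0.01], "delta_rot": [0, 0, 0], "jaw": 0.4}, {"linear": [0, 0, 0.014], "delta_rot": [0, 0, 0], "jaw": 0.4}, {"linear": [0, 0, 0.014], "delta_rot": [0, 0, 0], "jaw": 0.4}]'

```text
time_s: 11.85
tcp_pos: [0.5109, 0.0306, 0.2045]
ee_rot: [0.0, 0.993, 0.117, 0.001]
wrist_force: [-1.9, -0.4, 13.2]
finger_gap: 0.736
grip_force: 40.9
```

Contact: the dish is seated. Release and lift.

Call:
arm_command --steps '[{"linear": [0, 0, -0.008], "delta_rot": [0, 0, 0], "jaw": 0.4}, {"linear": [0, 0, -0.008], "delta_rot": [0, 0, 0], "jaw": 0.25}, {"linear": [0, 0, -0.008], "delta_rot": [0, 0, 0], "jaw": 0}, {"linear": [0, 0, -0.008], "delta_rot": [0, 0, 0], "jaw": 0}, {"linear": [0, 0, -0.008], "delta_rot": [0, 0, 0], "jaw": 0}, {"linear": [0, 0, -0.3], "delta_rot": [0, 0, 0], "jaw": 0}, {"linear": [0, 0, -0.7], "delta_rot": [0, 0, 0], "jaw": 0}, {"linear": [0, 0, -1], "delta_rot": [0, 0, 0], "jaw": 0}, {"linear": [0, 0, -1], "delta_rot": [0, 0, 0], "jaw": 0}]'

```text
time_s: 12.75
tcp_pos: [0.5121, 0.0306, 0.3063]
ee_rot: [0.0, 0.993, 0.117, 0.004]
wrist_force: [0.8, -0.1, -0.3]
finger_gap: 0.999
grip_force: 0.0
```

```bash
python3 - <<'E'
from meas import *
import pickle
c=cap('wrist','w7'); pickle.dump(c,open('w7.pkl','wb')); _,white=masks(c); e=proj(c,[[.5106,.0304,.048]])[0]; print(e)
P,r,k=blob(c,white,e,.048); print(r,cv2.boundingRect(k))
s=cap('side','s7');pickle.dump(s,open('s7.pkl','wb'))
cv2.imwrite('pics/w7c.png',np.hstack([c['img'][0:360,80:480,::-1],cv2.resize(s['img'][150:270,230:360,::-1],(390,360),interpolation=cv2.INTER_CUBIC)]))
E
python3 goto.py .5106 .0304 .207 13.6
```

```text
[282.63189257 220.20134886]
((510.90496826171875, 30.246192932128906), (64.5835952758789, 63.936222076416016), 14.22424030303955) (235, 173, 96, 91)
t 12.8 tcp [0.5109 0.0307 0.3033] az 13.47 gap 0.997 F [-0.4 -0.3 -0.6] grip 0.0
linear [-0.004  0.002  0.963] rot [ 0.    -0.002 -0.004]
```

View pics/w7c.png

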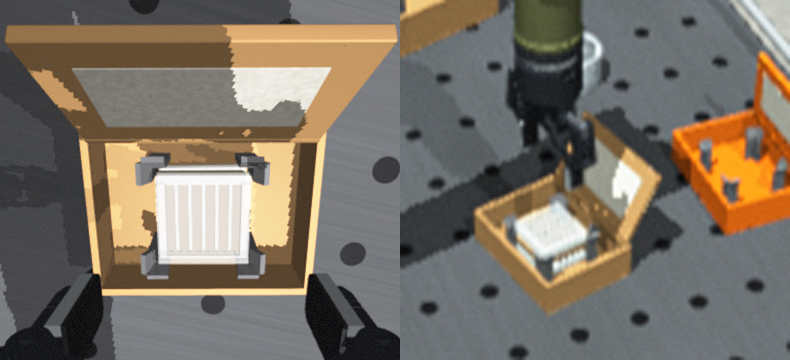

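The upper dish sits square in the pocket at crop (203,220), and its position agrees with the carton centre. The header leans back, with its free edge at crop rows 27–43. Next I'll estimate its angle.

```bash
python3 - <<'E'
from meas import *
import pickle
c=pickle.load(open('w7.pkl','rb')); a=np.radians(13.6); X=np.array([np.cos(a),np.sin(a),0]);Y=np.array([-np.sin(a),np.cos(a),0])
O=np.array([.5108,.0304,0])
for th in (.5,.55,.6,.65,.7,.75,.8,.85):
    n=np.array([np.cos(th),-np.sin(th)]);u=np.array([np.sin(th),np.cos(th)])
    out=[]
    for off in (-.008,-.004,0.,.004,.008):
        q=np.array([.056,.045])+.096*u+off*n
        p=proj(c,[O+X*q[0]+Y*s*.075+[0,0,q[1]] for s in(1,-1)]); out.append(p.round(0).tolist())
    print(th,out)
print('edges in full image px: y 27..43, x 85..478')
g=c['img'][:70,200].astype(int); print([ (i,g[i].tolist()) for i in range(18,52,3)])
E
python3 goto.py .70 .076 .30 13.6
```

```text
0.5 [[[82.0, 55.0], [482.0, 54.0]], [[83.0, 46.0], [481.0, 45.0]], [[84.0, 36.0], [479.0, 36.0]], [[85.0, 27.0], [478.0, 26.0]], [[86.0, 18.0], [477.0, 17.0]]]
0.55 [[[83.0, 43.0], [481.0, 43.0]], [[84.0, 34.0], [479.0, 34.0]], [[85.0, 25.0], [478.0, 25.0]], [[87.0, 17.0], [476.0, 16.0]], [[88.0, 8.0], [475.0, 7.0]]]
0.6 [[[84.0, 32.0], [479.0, 31.0]], [[86.0, 23.0], [478.0, 23.0]], [[87.0, 15.0], [476.0, 15.0]], [[89.0, 7.0], [474.0, 6.0]], [[91.0, -1.0], [473.0, -2.0]]]
0.65 [[[86.0, 21.0], [478.0, 21.0]], [[88.0, 13.0], [476.0, 13.0]], [[89.0, 6.0], [474.0, 5.0]], [[91.0, -2.0], [472.0, -2.0]], [[93.0, -9.0], [470.0, -10.0]]]
0.7 [[[88.0, 11.0], [476.0, 11.0]], [[90.0, 4.0], [474.0, 3.0]], [[92.0, -3.0], [471.0, -4.0]], [[94.0, -10.0], [469.0, -11.0]], [[96.0, -17.0], [467.0, -17.0]]]
0.75 [[[90.0, 2.0], [473.0, 1.0]], [[92.0, -5.0], [471.0, -5.0]], [[95.0, -11.0], [469.0, -12.0]], [[97.0, -17.0], [466.0, -18.0]], [[99.0, -23.0], [464.0, -24.0]]]
0.8 [[[92.0, -7.0], [471.0, -7.0]], [[95.0, -13.0], [468.0, -13.0]], [[97.0, -18.0], [466.0, -19.0]], [[100.0, -24.0], [463.0, -24.0]], [[102.0, -29.0], [461.0, -30.0]]]
0.85 [[[95.0, -15.0], [468.0, -15.0]], [[98.0, -20.0], [465.0, -20.0]], [[100.0, -25.0], [463.0, -25.0]], [[103.0, -29.0], [460.0, -30.0]], [[106.0, -34.0], [458.0, -35.0]]]
edges in full image px: y 27..43, x 85..478
[(18, [74, 75, 76]), (21, [70, 72, 75]), (24, [91, 79, 67]), (27, [149, 114, 76]), (30, [152, 114, 77]), (33, [152, 116, 78]), (36, [150, 116, 78]), (39, [149, 116, 76]), (42, [130, 98, 64]), (45, [101, 78, 51]), (48, [104, 78, 52]), (51, [107, 81, 53])]
t 12.8 tcp [0.5109 0.0307 0.3033] az 13.47 gap 0.997 F [-0.4 -0.3 -0.6] grip 0.0
linear [ 1.945 -0.     0.036] rot [ 0.    -0.002 -0.004]
```

The header leans about 0.51 rad, with its free edge near carton x 103 mm and z 129 mm. I'll shut the fingers, go up and over it, and come down behind.

Call:
arm_command --steps '[{"linear": [0, 0, -0.2], "delta_rot": [0, 0, 0], "jaw": 1}, {"linear": [0, 0, -0.4], "delta_rot": [0, 0, 0], "jaw": 1}, {"linear": [0.2, 0, -0.4], "delta_rot": [0, 0, 0], "jaw": 1}, {"linear": [0.5, 0, -0.4], "delta_rot": [0, 0, 0], "jaw": 1}, {"linear": [0.8, 0, -0.4], "delta_rot": [0, 0, 0], "jaw": 1}]'

```text
time_s: 13.35
tcp_pos: [0.5889, 0.0494, 0.3415]
ee_rot: [0.0, 0.993, 0.117, -0.002]
wrist_force: [-0.1, 0.1, -0.5]
finger_gap: 0.142
grip_force: 0.0
```

Call:
arm_command --steps '[{"linear": [0.35, 0, 0], "delta_rot": [0, 0, 0], "jaw": 1}, {"linear": [0.7, 0, 0], "delta_rot": [0, 0, 0], "jaw": 1}, {"linear": [0.7, 0, 0], "delta_rot": [0, 0, 0], "jaw": 1}, {"linear": [0.7, 0, 0.3], "delta_rot": [0, 0, 0], "jaw": 1}, {"linear": [0.7, 0, 0.55], "delta_rot": [0, 0, 0], "jaw": 1}, {"linear": [0.7, 0, 0.55], "delta_rot": [0, 0, 0], "jaw": 1}, {"linear": [0.7, 0, 0.55], "delta_rot": [0, 0, 0], "jaw": 1}]'

```text
time_s: 14.05
tcp_pos: [0.6561, 0.0654, 0.2869]
ee_rot: [0.0, 0.993, 0.117, -0.001]
wrist_force: [0.6, 0.3, 0.8]
finger_gap: -0.0
grip_force: 0.0
```

```bash
cat > hd.py <<'E'
from h import *
a=np.radians(13.6);X=np.array([np.cos(a),np.sin(a)])
s=arm.get_state(); d=s['tcp_pos'][:2]-[.5108,.0304]; print('carton xy',d@X,d@[-X[1],X[0]],'z',s['tcp_pos'][2],'gap',s['finger_gap'])
E
python3 hd.py; python3 goto.py .52 .03 .288 13.6
```

```text
carton xy 0.14943215753394803 -0.00019018556625378255 z 0.28694756874643884 gap -0.00011104558181243927
t 14.1 tcp [0.6561 0.0654 0.2869] az 13.46 gap -0.0 F [0.6 0.3 0.8] grip 0.0
linear [-1.406  0.027 -0.007] rot [-0.     0.005 -0.005]
```

Call:
arm_command --steps '[{"linear": [-0.2, 0, 0], "delta_rot": [0, 0, 0], "jaw": 1}, {"linear": [-0.28, 0, 0], "delta_rot": [0, 0, 0], "jaw": 1}, {"linear": [-0.35, 0, 0], "delta_rot": [0, 0, 0], "jaw": 1}, {"linear": [-0.42, 0, 0], "delta_rot": [0, 0, 0], "jaw": 1}, {"linear": [-0.49, 0, 0], "delta_rot": [0, 0, 0], "jaw": 1}, {"linear": [-0.56, 0, 0], "delta_rot": [0, 0, 0], "jaw": 1}, {"linear": [-0.63, 0, 0], "delta_rot": [0, 0, 0], "jaw": 1}, {"linear": [-0.7, 0, 0], "delta_rot": [0, 0, 0], "jaw": 1}]'

```text
time_s: 14.85
tcp_pos: [0.5887, 0.0493, 0.2884]
ee_rot: [-0.0, 0.993, 0.117, 0.001]
wrist_force: [3.4, 0.7, 2.0]
finger_gap: -0.001
grip_force: 1.9
```

```bash
python3 hd.py; python3 goto.py .52 .03 .288 13.6
```

```text
carton xy 0.08017648494675608 5.1615267519118884e-05 z 0.2883526141601909 gap -0.0010206894921292915
t 14.8 tcp [0.5887 0.0493 0.2884] az 13.48 gap -0.001 F [3.4 0.7 2. ] grip 1.9
linear [-0.713  0.028  0.002] rot [ 0.    -0.004 -0.004]
```

Call:
arm_command --steps '[{"linear": [-0.07, 0, 0], "delta_rot": [0, 0, 0], "jaw": 1}, {"linear": [-0.14, 0, 0], "delta_rot": [0, 0, 0], "jaw": 1}, {"linear": [-0.2, 0, 0], "delta_rot": [0, 0, 0], "jaw": 1}, {"linear": [-0.23, 0, 0], "delta_rot": [0, 0, 0], "jaw": 1}, {"linear": [-0.23, 0, 0], "delta_rot": [0, 0, 0], "jaw": 1}]'

```text
time_s: 15.35
tcp_pos: [0.5657, 0.0437, 0.2876]
ee_rot: [0.0, 0.993, 0.117, -0.001]
wrist_force: [4.7, 0.4, -1.3]
finger_gap: 0.004
grip_force: 1.9
```

Call:
arm_command --steps '[{"linear": [0.1, 0, 0], "delta_rot": [0, 0, 0], "jaw": 1}, {"linear": [0.3, 0, 0], "delta_rot": [0, 0, 0], "jaw": 1}, {"linear": [0.6, 0, 0], "delta_rot": [0, 0, 0], "jaw": 1}, {"linear": [0.8, 0, 0], "delta_rot": [0, 0, 0], "jaw": 1}, {"linear": [0.8, 0, 0], "delta_rot": [0, 0, 0], "jaw": 1}, {"linear": [0.8, 0, 0], "delta_rot": [0, 0, 0], "jaw": 1}]'

```text
time_s: 15.95
tcp_pos: [0.6425, 0.0621, 0.2869]
ee_rot: [0.0, 0.993, 0.117, -0.003]
wrist_force: [-0.2, -0.2, -0.1]
finger_gap: -0.002
grip_force: 0.0
```

```bash
python3 - <<'E'
from meas import *
import pickle
c=cap('side','s8'); w=cap('wrist','w8'); t=cap('top','t8'); pickle.dump((c,w,t),open('8.pkl','wb'))
im=np.hstack([cv2.resize(c['img'][165:260,255:355,::-1],(400,380),interpolation=cv2.INTER_CUBIC),cv2.resize(t['img'][155:255,255:355,::-1],(380,380),interpolation=cv2.INTER_CUBIC)])
cv2.imwrite('pics/v8.png',im)
E
python3 hd.py
```

```text
carton xy 0.13551424243176902 -0.0003017505596838463 z 0.28754428519937986 gap 0.004710870583274428
```

View pics/v8.png

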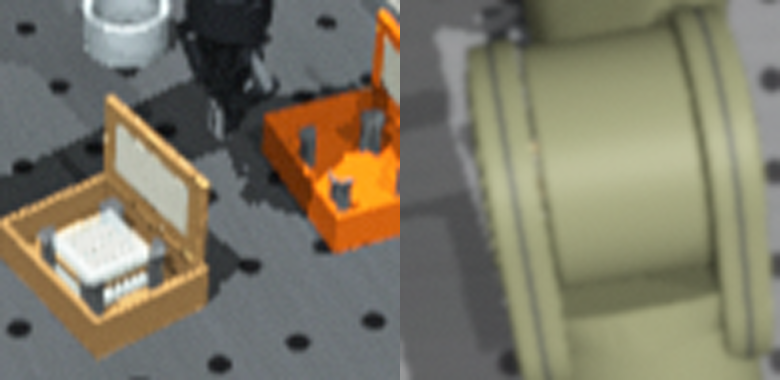

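The side view shows the header near upright, with its near-end back edge running from crop (208,187) to (207,262) and its far top corner at (108,95). I'll measure the angle from that silhouette edge.

```bash
cat > ang.py <<'E'
from meas import *
a=np.radians(13.6);X=np.array([np.cos(a),np.sin(a),0]);Y=np.array([-np.sin(a),np.cos(a),0]);O=np.array([.5108,.0304,0])
def hp(th,h,off,y):
    q=np.array([.056,.045])+h*np.array([np.sin(th),np.cos(th)])+off*np.array([np.cos(th),-np.sin(th)])
    return O+X*q[0]+Y*y+[0,0,q[1]]
def run(c):
    g=cv2.cvtColor(c['img'],cv2.COLOR_RGB2HSV).astype(int); m=(g[...,1]>55)&(g[...,0]<30)&(g[...,0]>10)
    k=max(cv2.findContours(m.astype('uint8'),cv2.RETR_EXTERNAL,cv2.CHAIN_APPROX_NONE)[0],key=lambda k:(cv2.pointPolygonTest(k,(290.,240.),False)>=0)*cv2.contourArea(k))
    mm=np.zeros(m.shape,'uint8'); cv2.drawContours(mm,[k],-1,1,-1)
    print('bbox',cv2.boundingRect(k),'top',k[:,0][k[:,0,1].argmin()])
    rows=np.arange(213,229); r=np.array([np.where(mm[v,280:330])[0].max()+280.5 for v in rows])
    print('right edge', np.polyfit(rows-220.,r,1).round(3))
    for th in np.arange(-.25,.26,.05):
        p=proj(c,[hp(th,h,.004,-.075) for h in np.linspace(.0,.096,9)]); e=np.polyfit(p[:,1]-220,p[:,0],1)
        print(th.round(2),'edge',e.round(3),'topR',p[-1].round(1),'topL',proj(c,[hp(th,.096,-.004,.075),hp(th,.096,.004,.075)]).round(1).tolist())
if __name__=='__main__':
    import pickle,sys
    c=pickle.load(open('8.pkl','rb'))[0] if len(sys.argv)<2 else cap('side',sys.argv[1]); run(c)
E
python3 ang.py
```

```text
bbox (254, 188, 54, 67) top [282 188]
right edge [-4.10000e-02  3.06646e+02]
-0.25 edge [2.94000e-01 3.02156e+02] topR [300.5 214.5] topL [[274.5, 193.0], [276.3, 191.8]]
-0.2 edge [2.19000e-01 3.03021e+02] topR [301.7 213.8] topL [[275.5, 192.2], [277.3, 191.1]]
-0.15 edge [1.5000e-01 3.0382e+02] topR [302.8 213.1] topL [[276.6, 191.5], [278.4, 190.5]]
-0.1 edge [8.60000e-02 3.04563e+02] topR [303.9 212.5] topL [[277.7, 190.9], [279.5, 189.9]]
-0.05 edge [2.6000e-02 3.0526e+02] topR [305.1 211.9] topL [[278.8, 190.3], [280.6, 189.4]]
-0.0 edge [-3.10000e-02  3.05918e+02] topR [306.2 211.4] topL [[279.9, 189.8], [281.7, 189.0]]
0.05 edge [-8.40000e-02  3.06544e+02] topR [307.3 211. ] topL [[281.0, 189.3], [282.8, 188.6]]
0.1 edge [-1.35000e-01  3.07143e+02] topR [308.4 210.6] topL [[282.1, 188.8], [283.9, 188.2]]
0.15 edge [-1.84000e-01  3.07719e+02] topR [309.5 210.2] topL [[283.2, 188.5], [285.0, 187.9]]
0.2 edge [-2.31000e-01  3.08278e+02] topR [310.6 209.9] topL [[284.3, 188.1], [286.1, 187.7]]
0.25 edge [-2.77000e-01  3.08821e+02] topR [311.7 209.7] topL [[285.3, 187.8], [287.1, 187.5]]
```

The edge slope gives about 0.01 rad and the edge position about 0.05 rad, both still slightly outward. One push 3 mm deeper will centre it.

Call:
arm_command --steps '[{"linear": [-0.3, 0, 0], "delta_rot": [0, 0, 0], "jaw": 1}, {"linear": [-0.55, 0, 0], "delta_rot": [0, 0, 0], "jaw": 1}, {"linear": [-0.62, 0, 0], "delta_rot": [0, 0, 0], "jaw": 1}, {"linear": [-0.69, 0, 0], "delta_rot": [0, 0, 0], "jaw": 1}, {"linear": [-0.76, 0, 0], "delta_rot": [0, 0, 0], "jaw": 1}, {"linear": [-0.82, 0, 0], "delta_rot": [0, 0, 0], "jaw": 1}, {"linear": [-0.82, 0, 0], "delta_rot": [0, 0, 0], "jaw": 1}]'

```text
time_s: 16.8
tcp_pos: [0.565, 0.0436, 0.2882]
ee_rot: [-0.0, 0.993, 0.117, 0.001]
wrist_force: [4.3, -0.5, -0.6]
finger_gap: 0.0
grip_force: 1.9
```

Call:
arm_command --steps '[{"linear": [0.1, 0, 0], "delta_rot": [0, 0, 0], "jaw": 1}, {"linear": [0.3, 0, 0], "delta_rot": [0, 0, 0], "jaw": 1}, {"linear": [0.6, 0, 0], "delta_rot": [0, 0, 0], "jaw": 1}, {"linear": [0.8, 0, 0], "delta_rot": [0, 0, 0], "jaw": 1}, {"linear": [0.8, 0, -0.3], "delta_rot": [0, 0, 0], "jaw": 1}, {"linear": [0.8, 0, -0.6], "delta_rot": [0, 0, 0], "jaw": 1}, {"linear": [0.8, 0, -0.6], "delta_rot": [0, 0, 0], "jaw": 1}, {"linear": [0.8, 0, -0.6], "delta_rot": [0, 0, 0], "jaw": 1}]'

```text
time_s: 17.6
tcp_pos: [0.6418, 0.0621, 0.3482]
ee_rot: [0.0, 0.993, 0.117, -0.0]
wrist_force: [0.1, -0.4, -0.0]
finger_gap: 0.001
grip_force: 0.0
```

```bash
python3 ang.py s9 | grep -v '^0.[12]\|-0.[12]'; python3 hd.py; python3 - <<'E'
from meas import *
import pickle
c=cap('wrist','w9'); pickle.dump(c,open('w9.pkl','wb')); s=cv2.imread('pics/s9.png')
cv2.imwrite('pics/v9.png',np.hstack([cv2.resize(s[165:260,255:355],(400,380),interpolation=cv2.INTER_CUBIC),c['img'][40:420,80:480,::-1]]))
E
```

```text
bbox (254, 188, 54, 67) top [282 188]
right edge [-4.10000e-02  3.06646e+02]
-0.05 edge [2.6000e-02 3.0526e+02] topR [305.1 211.9] topL [[278.8, 190.3], [280.6, 189.4]]
-0.0 edge [-3.10000e-02  3.05918e+02] topR [306.2 211.4] topL [[279.9, 189.8], [281.7, 189.0]]
0.05 edge [-8.40000e-02  3.06544e+02] topR [307.3 211. ] topL [[281.0, 189.3], [282.8, 188.6]]
carton xy 0.13447314672675423 8.927599538292996e-05 z 0.34731014634780144 gap 0.0009370344023489582
```

View pics/v9.png

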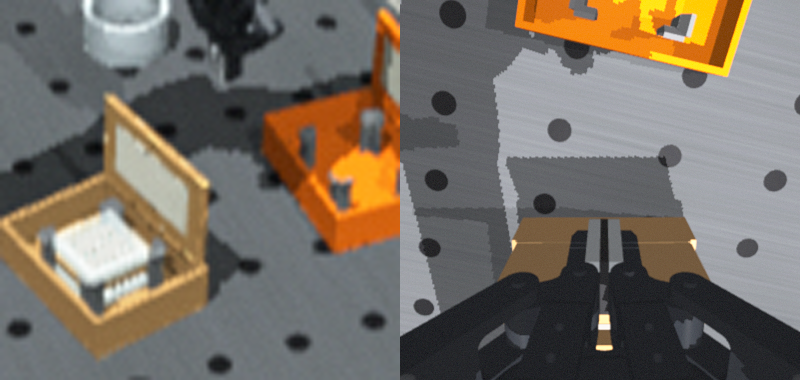

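The header hardly moved: still about 0.01–0.05 rad outward, standing by itself, with the stack undisturbed at crop (100,250). One more push, slightly deeper, for margin.

Call:
arm_command --steps '[{"linear": [0, 0, 0.3], "delta_rot": [0, 0, 0], "jaw": 1}, {"linear": [0, 0, 0.6], "delta_rot": [0, 0, 0], "jaw": 1}, {"linear": [0, 0, 0.6], "delta_rot": [0, 0, 0], "jaw": 1}, {"linear": [-0.3, 0, 0.6], "delta_rot": [0, 0, 0], "jaw": 1}, {"linear": [-0.55, 0, 0.6], "delta_rot": [0, 0, 0], "jaw": 1}, {"linear": [-0.65, 0, 0.6], "delta_rot": [0, 0, 0], "jaw": 1}, {"linear": [-0.73, 0, 0.6], "delta_rot": [0, 0, 0], "jaw": 1}, {"linear": [-0.8, 0, 0.6], "delta_rot": [0, 0, 0], "jaw": 1}, {"linear": [-0.83, 0, 0.6], "delta_rot": [0, 0, 0], "jaw": 1}, {"linear": [-0.83, 0, 0.6], "delta_rot": [0, 0, 0], "jaw": 1}]'

```text
time_s: 18.7
tcp_pos: [0.5623, 0.0429, 0.2885]
ee_rot: [-0.0, 0.993, 0.117, 0.001]
wrist_force: [3.4, 1.0, 0.2]
finger_gap: -0.001
grip_force: 1.9
```

Call:
arm_command --steps '[{"linear": [0.1, 0, 0], "delta_rot": [0, 0, 0], "jaw": 1}, {"linear": [0.3, 0, 0], "delta_rot": [0, 0, 0], "jaw": 1}, {"linear": [0.6, 0, 0], "delta_rot": [0, 0, 0], "jaw": 1}, {"linear": [0.8, 0, 0], "delta_rot": [0, 0, 0], "jaw": 1}, {"linear": [0.8, 0, -0.3], "delta_rot": [0, 0, 0], "jaw": 1}, {"linear": [0.8, 0, -0.6], "delta_rot": [0, 0, 0], "jaw": 1}, {"linear": [0.8, 0, -0.6], "delta_rot": [0, 0, 0], "jaw": 1}, {"linear": [0.8, 0, -0.6], "delta_rot": [0, 0, 0], "jaw": 1}]'

```text
time_s: 19.5
tcp_pos: [0.6391, 0.0614, 0.348]
ee_rot: [0.0, 0.993, 0.117, -0.001]
wrist_force: [-0.6, 0.1, -0.5]
finger_gap: -0.001
grip_force: 0.0
```

```bash
python3 ang.py s10 | grep -v '^0.[12]\|-0.[12]'; python3 goto.py .51 .03 .35 13.6 | head -1
```

```text
bbox (254, 189, 53, 66) top [281 189]
right edge [ -0.  306.5]
-0.05 edge [2.6000e-02 3.0526e+02] topR [305.1 211.9] topL [[278.8, 190.3], [280.6, 189.4]]
-0.0 edge [-3.10000e-02  3.05918e+02] topR [306.2 211.4] topL [[279.9, 189.8], [281.7, 189.0]]
0.05 edge [-8.40000e-02  3.06544e+02] topR [307.3 211. ] topL [[281.0, 189.3], [282.8, 188.6]]
t 19.6 tcp [0.6387 0.0614 0.3471] az 13.48 gap 0.0 F [-0.1  0.7 -0.5] grip 0.0
```

The readings now bracket zero: slope about -0.03, top corner about 0, edge position about +0.045, against a limit of 0.09 rad. The arm is clear, so I'm handing in.

```bash
python3 -c "
from workcell import arm
print(arm.job_done())"
```

```text
the job is handed in; nothing more can be done
None
```

I handed the job in at about 19.6 s of the 70 s; the simulator returned no verdict. By my last measurements, the spacer and second dish are seated in the pocket and the header stands upright by itself within about 0.05 rad (limit 0.09), with the arm clear.

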